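# Stand the fallen bookend back up and push it against the kit boxes

## Robot

A 6-joint arm with a two-finger parallel gripper is mounted at the origin on the work surface. World frame = base frame: x ahead of the robot, y to its left, z up, the work surface at z = 0. Lengths are in mm, angles in rad, forces in N, time in s.
With the tool pointing down it reaches from about 275 to 750 mm from the base axis. Payload 10.2 kg.
Tool frame: the origin (TCP) lies between the finger pads; the fingertips stand 17 mm ahead of it and the grasp point (between the pads) lies 2 mm behind it; y points along the fingers, x is the direction in which the jaws open and shut, and the axes are right-handed (so a half turn about y gives the same grasp; the last joint's range is limited). The gripper opens to 85 mm and grips with 20 to 120 N. Pads are 22 mm wide; open, the fingers measure 114 mm over their backs; the gripper's body (76 mm by 85 mm) begins 54 mm behind the grasp point. The pads swing forward as they close: fully open they stand 13 mm farther back than shut.
Start: joints at [1.077, 0.313, 1.498, -0, 1.331, -0.223], TCP at [140.452, 505.87, 248.294] pointing down, gripper open.
Joint ranges: [-2.94, 2.94], [-0.97, 2.17], [0.19, 2.56], [-1.23, 4.37], [0.02, 3.11], [-2.88, 2.88]. Speed limits (rad/s): [2.39, 2.39, 3.01, 3.14, 3.14, 3.14].

## Interface

Orientations are given as a unit quaternion [w, x, y, z].
In Python, from rig import ctrl gives the robot as it stands.
- The arm moves only by the tool jog_arm, never from a script. Its argument "targets" is a list of rows, each an object with "offset": the shift along the tool's x, y, z in m, a list of three; "yaw": the turn about the tool's y in rad. In form: [{"offset": [dx, dy, dz], "yaw": yaw}, ...]. A call has 1 to 12 rows; each row is the pose to reach, as a shift and turn from the pose measured when the call began, along the tool's axes at that moment; what a row does not reach only later rows make up. A row lasts 1/12 s, in which the tool goes at most 41.7 mm and 7.16 degrees, less where a joint would pass 70% of its speed; a pose out of reach is approached as far as the arm can. A call with a gripper value outside its range is refused whole. "fingers" is the finger opening in m, from 0 to 0.0854, set as the call begins (left out, the last holds). The fingers move at their own pace and stop on an object; "grip_force" is the grip in N (left out, the last holds). Time passes only in rows, so rows that repeat a pose let the fingers close. It gives the time, the measured TCP pose, the force and the opening at its end, in the units of the state.
- ctrl.sense(): the state, without advancing time (a new reading comes with each control period).
- ctrl.capture(name): name is "scene" or "top"; returns a dict with "img" (480x640x3 uint8, red, green, blue), "intrinsics" (3x3 intrinsics, pixels), "k1" (the pictures are not rectified: a ray, as slopes to the right and down, at radius r is drawn at 1 + k1 r^2 times it, then the intrinsics apply), "T" (4x4, takes a point from camera to world coordinates). Camera axes: x right, y up, looking along -z (the intrinsics and any distortion apply to the point x, -y, -z); pixel columns grow to the right and rows downward; lengths in mm; the calibration is good to about 2 mm. A picture is of the moment at which its call begins. There is no depth.
- ctrl.finish_job(): hands the job in, once; it reports no verdict.
Trained networks look in the newest picture that a camera, given by its name, has taken for a name from the list of things; names that differ only in an ending like _2 or _b are one class to them, and where a whole thing is asked for, a point or a joint stands for the part that bears it (a point fixed in the world has none). Each returns a list of dicts, best first, with "score" (0 to 1); they miss things now and then, are a little off and sometimes report something else, mostly with a low value. They report only what shows in the picture. A call takes as long as a camera call. They do not tell look-alikes from the thing itself.
- ctrl.boxes_of(camera, target): "box" ([left, top, right, bottom] in pixels, round what is visible of it).
- ctrl.regions_of(camera, target): "region" (480x640 bool, what is visible of it) and "box" ([left, top, right, bottom] in pixels, round what is visible of it).
The state is a dict: "time_s": time; "joints": joint angles; "dq": joint speeds; "tau": joint torques, N m; "eef_pos": TCP position; "ee_rot": TCP orientation; "force": force on the tool from outside, world axes, zero at the start; "wrist_torque": the same for the moment, N m; "grip_width": opening from 0.0 (shut) to 1.0 (fully open).
Only numpy, scipy, OpenCV 4.12 (cv2) and the standard library are available. Lean on these libraries where they do the work, as an engineer would, in place of code of your own. Each camera call takes 0.05 s, during which the arm holds its last target.

## Task

The wooden bookend has fallen over. Only by pushing, without lifting or carrying it, tip it back up onto its base where it lies, then slide it along the desk until its upright stands flat against the end of the row of kit boxes, near the middle of the end box and not sticking out past its sides. Leave the boxes standing in their row and everything else on the desk where it is.

Things in the scene. Friction and masses are not known exactly. Their poses are not given: they have to be found in the camera images.
- bookend: Fallen L-shaped wooden bookend, about 0.7 kg: base 110 mm long (steel-weighted), upright 120 mm tall, both 18 mm thick, 110 mm wide. Origin: mid-width on the outer corner edge of the L (heel). Its axes: x along the width, z along the upright, base towards -y, outer face of the upright y = 0. At the start the upright lies on the desk pointing to the boxes and the base sticks straight up.
- bookend_push (a point): mid-width on the inner face of the bookend's base, 85 mm from the heel: 85 mm above the desk at the start. Axes as the bookend's. A level push of 2 to 5 N here, away from the boxes, pivots the bookend on its heel; about a third of the way over it falls on by itself onto its base.
- bookend_toe (a point): middle of the end face of the bookend's base (110 x 18 mm), 110 mm from the heel, 9 mm above the underside: on top at the start, 9 mm above the desk once it stands. Axes as the bookend's. Pushed low down here the standing bookend slides on the desk (4 to 9 N).
- row_end (a point): fixed point at the foot of the middle of the row's free end face (170 mm wide). y points level into the row, square to the face; x along the face; z up. The bookend starts with its heel 170 to 230 mm in front of it, turned by up to 0.2 rad. The boxes may give some 2 mm before they are hard against the organiser.
- organiser: grey desk organiser, fixed, 200 x 100 x 150 mm, at the far end of the row; the boxes stand in line from it. Origin: centre of its underside; axes parallel to those of row_end
- kit0: kit box standing on edge in the row, 170 x 41 x 125 mm (tall), 0.35 kg, next to the organiser; origin: centre of its underside
- kit1: kit box standing on edge in the row, 170 x 41 x 118 mm (tall), 0.35 kg, middle one; origin: centre of its underside
- kit2: kit box standing on edge in the row, 170 x 41 x 125 mm (tall), 0.35 kg, the end box, the one that the bookend must hold up; origin: centre of its underside
- jar: bystander: small capped glass jar, 38 mm across, 55 mm tall; origin at its underside
- paint: bystander: small paint pot, 34 mm across, 45 mm tall; origin at its underside
- glue: bystander: glue bottle, 36 mm across, 100 mm tall; origin at its underside
- remote: bystander: white remote control lying flat, 45 x 140 x 18 mm; origin at its underside
- screwdriver: bystander: screwdriver lying on the desk, 160 mm long; origin at its underside
- mug: bystander: white mug, 76 mm across, 85 mm tall; origin at its underside
There are look-alikes about, which are no part of the job. What is shaped like the kit0 but green or turquoise is not meant.

How it is judged (in metres and radians):
On the way:
1. the bookend stands upright on its base, still clear (over 50 mm) of the row (angle between bookend's own z axis and vertical below 0.06 rad and height (world z) of bookend below 0.006 m and y of bookend in the frame of row_end below -0.05 m), for 0.2 s.
At the end, for the whole second after the job is handed in: The bookend stands on its base (within 0.06 rad), its upright's outer face no more than 6 mm from the row's end face as it was at the start, square to it within 0.10 rad and within 35 mm of its middle; the bookend is at rest and the three kit boxes stand upright (angle between each of bookend, kit0, kit1, kit2's own z axis and vertical below 0.06 rad and height (world z) of bookend below 0.006 m and linear speed of bookend below 0.02 m/s and y of bookend in the frame of row_end above -0.006 m and x of bookend in the frame of row_end between -0.035 and 0.035 m and angle between the y axis of bookend and the y axis of row_end, either way round below 0.1 rad); the robot touches nothing.
It fails at once if the bookend is lifted or carried: its heel leaves the desk by more than 25 mm (height (world z) of bookend above 0.025 m).
It fails at once if a kit box is tipped, or shifted more than 15 mm (angle between any of kit0, kit1, kit2's own z axis and vertical above 0.2 rad or distance of any of kit0, kit1, kit2 from where it was at the start of the episode above 0.015 m).
It fails at once if a bystander is knocked over or shifted more than 30 mm (distance of any of jar, paint, glue, remote, screwdriver, mug from where it was at the start of the episode above 0.03 m or angle between any of jar, paint, glue, mug's own z axis and vertical above 0.4 rad).
It also fails if it takes over 58 s, if anything falls off the work surface, if the arm or the gripper's body presses on something with over 40 N, if the wrist force passes 120 N, or if a joint passes its speed limit or range.

## Working session

There is one attempt and no reset: what is moved stays moved. The work goes in short steps, Python scripts to look and compute and a tool call to move; the robot and the scene stay as the last step left them, time stands still between calls to the robot, and variables do not carry over. Pictures are saved under pics/ and viewed, and the job is handed in when it is done.

Besides the shell and the picture viewer there is one more tool, called after ">>>" by a JSON object that holds its "op" and its "data", one argument or row to a line. jog_arm: Moves the arm, as the interface text tells. Its arguments: {"type":"object","properties":{"targets":{"type":"array"},"fingers":{"type":"number"},"grip_force":{"type":"number"}},"required":["targets"]}

```bash
ls; mkdir -p pics
python3 - <<'E'
from rig import ctrl
import cv2,numpy as np
print(ctrl.sense())
for n in("scene","top"):
    c=ctrl.capture(n); cv2.imwrite(f"pics/{n}0.png",c["img"][:,:,::-1]); print(n,c["intrinsics"],c["k1"],c["T"])
    for t in("bookend","kit0","kit2","organiser","jar","paint","glue","remote","screwdriver","mug"):
        print(t,[(round(d["score"],2),[int(v) for v in d["box"]]) for d in ctrl.boxes_of(n,t)])
E
```

```text
pics
{'time_s': 0.0, 'joints': array([ 1.07658665e+00,  3.13468244e-01,  1.49846844e+00,  3.24541362e-06,
        1.33103247e+00, -2.23380348e-01]), 'dq': array([-0.00016553,  0.00218181,  0.00169072,  0.00028451, -0.00124557,
        0.00021251]), 'tau': array([-9.17819707e-04, -4.12262285e+01, -2.59745193e+01, -2.33666397e-04,
        4.09217435e-03, -7.70710062e-05]), 'eef_pos': array([140.33135224, 505.63434462, 247.71393599]), 'ee_rot': array([-0.56272299,  0.56312371,  0.42747829, -0.42836531]), 'force': array([-1.24765896, -0.47529266, -0.89440301]), 'wrist_torque': array([-0.02341141,  0.00873927,  0.01692346]), 'grip_width': 1.0027908825662513}
scene [[461.06657726   0.         316.6991033 ]
 [  0.         461.06657726 240.43316477]
 [  0.           0.           1.        ]] 0.0059187246608523566 [[ 2.00517649e-01 -7.90607937e-01  5.78560077e-01  1.07700294e+03]
 [ 9.79553894e-01  1.51947986e-01 -1.31855902e-01 -1.31004782e+02]
 [ 1.63352839e-02  5.93170212e-01  8.04911336e-01  8.77174661e+02]
 [ 0.00000000e+00  0.00000000e+00  0.00000000e+00  1.00000000e+00]]
bookend [(0.79
[... 1142 characters left out ...]
ookend [(0.85, [291, 189, 337, 241]), (0.23, [215, 284, 272, 301])]
kit0 [(0.92, [163, 118, 227, 188]), (0.81, [208, 192, 236, 268]), (0.76, [179, 327, 255, 366]), (0.66, [244, 188, 269, 267]), (0.6, [226, 189, 254, 267])]
kit2 [(0.92, [163, 118, 227, 188]), (0.81, [208, 192, 236, 268]), (0.76, [179, 327, 255, 366]), (0.66, [244, 188, 269, 267]), (0.6, [226, 189, 254, 267])]
organiser [(0.98, [169, 185, 220, 276]), (0.3, [245, 188, 267, 265])]
jar [(0.74, [292, 169, 307, 186])]
paint [(0.45, [295, 271, 310, 286]), (0.3, [291, 167, 307, 186])]
glue [(0.61, [339, 158, 352, 176])]
remote [(0.96, [215, 284, 271, 302])]
screwdriver [(0.54, [141, 305, 174, 359])]
mug [(0.79, [442, 263, 483, 297])]
```

View pics/scene0.png

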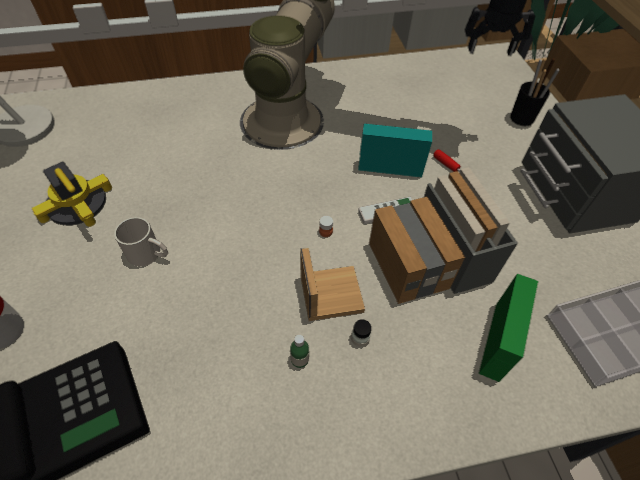

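View pics/top0.png

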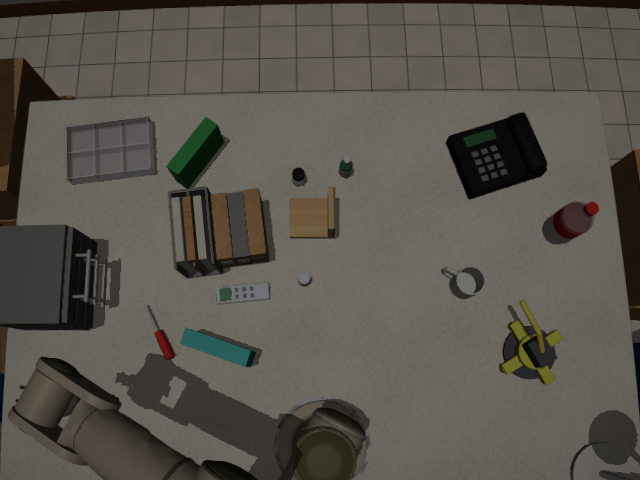

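Run:
```python
import cv2
a=cv2.imread("pics/top0.png")[150:310,150:370]; cv2.imwrite("pics/topc.png",cv2.resize(a,None,fx=3.6,fy=3.6,interpolation=cv2.INTER_CUBIC))
a=cv2.imread("pics/scene0.png")[180:380,270:510]; cv2.imwrite("pics/scenec.png",cv2.resize(a,None,fx=3,fy=3,interpolation=cv2.INTER_CUBIC))
```

```text
(no output)
```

View pics/topc.png

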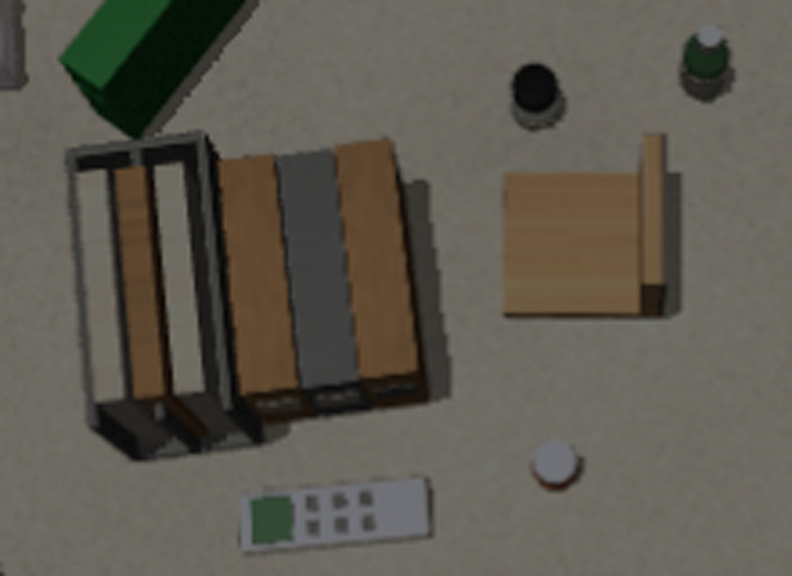

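View pics/scenec.png

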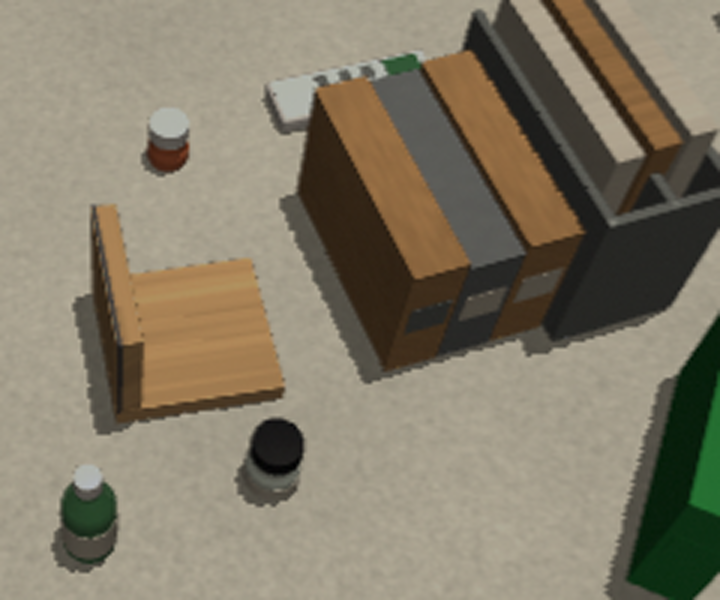

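```bash
cat > h.py <<'E'
import numpy as np,cv2,json
from scipy.optimize import least_squares
K={"scene":(461.06657726,316.6991033,240.43316477,.0059187246608523566),"top":(594.85257674,312.0096288,238.19607778,-.1243569552144957)}
T={"scene":np.array([[2.00517649e-01,-7.90607937e-01,5.78560077e-01,1.07700294e+03],[9.79553894e-01,1.51947986e-01,-1.31855902e-01,-1.31004782e+02],[1.63352839e-02,5.93170212e-01,8.04911336e-01,8.77174661e+02]]),
"top":np.array([[-1.79045561e-02,9.74151240e-01,-2.25186119e-01,1.78643336e+02],[-9.99837702e-01,-1.78947778e-02,2.08463244e-03,2.09951336e+01],[-1.99890829e-03,2.25186897e-01,9.74313536e-01,1.56874152e+03]])}
def proj(c,P):
    f,cx,cy,k=K[c]; p=(np.atleast_2d(P)-T[c][:,3])@T[c][:,:3]
    s=np.stack([p[:,0]/-p[:,2],-p[:,1]/-p[:,2]],1); r2=(s**2).sum(1,keepdims=True)
    return s*(1+k*r2)*f+[cx,cy]
def unproj(c,uv,z):
    f,cx,cy,k=K[c]; d=(np.atleast_2d(uv)-[cx,cy])/f; s=d.copy()
    for _ in range(20): s=d/(1+k*(s**2).sum(1,keepdims=True))
    r=np.stack([s[:,0],-s[:,1],-np.ones(len(s))],1)@T[c][:,:3].T; o=T[c][:,3]
    return o+r*((z-o[2])/r[:,2:])
def crop(c,uv):
    s,o=((3.6,(150,150)) if c=="top" else (3,(270,180)))
    return (np.array(uv,float)+.5)/s-.5+o
def fit(obs,x0):
    # obs: (cam, uv, local xyz); pose x,y,yaw about z
    def res(q):
        R=np.array([[np.cos(q[2]),-np.sin(q[2]),0],[np.sin(q[2]),np.cos(q[2]),0],[0,0,1]])
        return np.concatenate([(proj(c,R@np.array(l)+[q[0],q[1],0])[0]-uv) for c,uv,l in obs])
    r=least_squares(res,x0,loss="soft_l1"); return r.x,res(r.x).reshape(-1,2)
E
python3 - <<'E'
from h import *
np.set_printoptions(precision=1,suppress=True)
t=lambda *a:crop("top",a); s=lambda *a:crop("scene",a)
# ground local frame: X width (bookend x), Y toward boxes ; for fallen: tip at Y=120
# row direction ~ +y world. local x = world x with yaw 0
O=[("top",t(503,173),(55,120,18)),("top",t(503,314),(-55,120,18)),("top",t(665,133),(55,0,110)),("top",t(643,133),(55,18,110)),("top",t(663,284),(-55,0,110)),("top",t(641,284),(-55,18,110)),
("scene",s(250,259),(-55,120,18)),("scene",s(284,388),(55,120,18)),("scene",s(94,205),(-55,0,110)),("scene",s(143,343),(55,18,110)),("scene",s(119,345),(55,0,110))]
for c in("top","scene","both"):
    q,r=fit([o for o in O if c in(o[0],"both")],[500,0,0]); print(c,q[:2],round(q[2],4)); print(r.T)
R=[("top",t(391,138),(85,0,125)),("top",t(418,374),(-85,0,125)),("top",t(428,401),(-85,0,0)),("scene",s(317,94),(-85,0,125)),("scene",s(413,279),(85,0,125)),("scene",s(386,370),(85,0,0)),("scene",s(299,192),(-85,0,0))]
for c in("top","scene","both"):
    q,r=fit([o for o in R if c in(o[0],"both")],[500,200,0]); print(c,q[:2],round(q[2],4)); print(r.T)
for n,c,uv,z in[("jar","top",t(535,86),55),("glue","top",t(709,37),100),("paint","top",t(556,463),45),("jar","scene",s(277,440),55),("glue","scene",s(87,470),100),("paint","scene",s(169,124),45),("remote","top",t(429,480),18),("remote","top",t(429,535),18)]:
    print(n,c,unproj(c,uv,z))
E
```

```text
top [595.  -41.5] -6.302
[[-0.1 -0.5  0.2 -0.7  1.1  0.1]
 [-0.3 -0.2  0.3  0.3 -0.1 -0.1]]
scene [593.6 -44.7] -25.1717
[[ 0.9  0.6 -0.9  0.3 -1.1]
 [-0.4  0.1  0.3 -0.4  0.2]]
both [594.2 -43.1] -0.0313
[[ 0.8 -0.1  1.1  0.2  1.5  0.5  1.4  1.5 -0.3  1.4  0. ]
 [-0.6 -0.4  0.6  0.5  0.2  0.1 -0.6 -0.1  0.4 -0.3  0.4]]
top [561.8 143.4] 0.1071
[[-0.  -0.4  0.5]
 [-0.1 -0.7  1.1]]
scene [562.  141.2] -6.178
[[-0.   0.8 -0.4 -0.3]
 [-2.3  0.4  1.2 -0.6]]
both [561.7 142. ] 0.1049
[[ 0.6  0.1  0.9  0.3  1.2 -0.1 -0. ]
 [-0.1 -0.7  1.2 -2.4  0.2  1.1 -0.7]]
jar top [[707.3  51.5  55. ]]
glue top [[726.9 -76.5 100. ]]
paint top [[424.7  40.2  45. ]]
jar scene [[706.7  48.7  55. ]]
glue scene [[723.9 -79.2 100. ]]
paint scene [[428.2  37.7  45. ]]
remote top [[418.1 133.6  18. ]]
remote top [[377.7 133.7  18. ]]
```

Candidates: the bookend is the light-wood L at top (313,215) and scene (332,286), score 0.85. The other bookend hits, scene (140,240) and top (243,292), are the mug and the remote. The row is brown/grey/brown, with its end box at top (256,227) beside the organiser. The green box at top (195,153) and the turquoise one at top (217,347) are look-alikes. The close crops confirm this choice.

Bookend heel is at about (594,-43) with yaw -0.03. Row end is at about (562,142) with yaw 0.105.

>>> {"op": "jog_arm", "data": {
  "targets": [
    {"offset": [-0.02,0,-0.03],"yaw": 0.05},
    {"offset": [-0.04,0,-0.06],"yaw": 0.12},
    {"offset": [-0.06,0,-0.09],"yaw": 0.2},
    {"offset": [-0.08,0,-0.12],"yaw": 0.3},
    {"offset": [-0.1,0,-0.16],"yaw": 0.4},
    {"offset": [-0.12,0,-0.19],"yaw": 0.5},
    {"offset": [-0.14,0,-0.22],"yaw": 0.6},
    {"offset": [-0.16,0,-0.25],"yaw": 0.7},
    {"offset": [-0.18,0,-0.28],"yaw": 0.8},
    {"offset": [-0.2,0,-0.31],"yaw": 0.9},
    {"offset": [-0.21,0,-0.34],"yaw": 1.0},
    {"offset": [-0.23,0,-0.37],"yaw": 1.1}
  ],
  "fingers": 0.05,
  "grip_force": 40
}}

```text
time_s: 2.1
eef_pos: [436.7, 184.3, 248.5]
ee_rot: [0.704, -0.704, -0.069, 0.069]
force: [0.7, 0.7, 0.2]
grip_width: 0.586
```

```bash
cat > go.py <<'E'
import sys,numpy as np
from rig import ctrl
from scipy.spatial.transform import Rotation as Ro
np.set_printoptions(precision=3,suppress=True)
s=ctrl.sense(); q=s["ee_rot"]; R=Ro.from_quat([q[1],q[2],q[3],q[0]]).as_matrix()
hd=np.arctan2(R[1,0],R[0,0])
print("t",s["time_s"],"pos",s["eef_pos"],"hd",hd,"F",s["force"],"grip",s["grip_width"]*85.4)
a=[float(v) for v in sys.argv[1:]]
if a: print("offset",R.T@(np.array(a[:3])-s["eef_pos"])/1000,"yaw",hd-a[3])
E
python3 go.py 595 25 248 -0.031
```

```text
t 2.1 pos [436.661 184.346 248.477] hd 0.19503731555191373 F [0.695 0.704 0.188] grip 50.00442659649081
offset [ 0.124  0.    -0.187] yaw 0.22603731555191373
```

>>> {"op": "jog_arm", "data": {
  "targets": [
    {"offset": [0.02,0,-0.03],"yaw": 0.05},
    {"offset": [0.04,0,-0.06],"yaw": 0.1},
    {"offset": [0.06,0,-0.09],"yaw": 0.15},
    {"offset": [0.08,0,-0.12],"yaw": 0.2},
    {"offset": [0.1,0,-0.15],"yaw": 0.226},
    {"offset": [0.124,0,-0.187],"yaw": 0.226},
    {"offset": [0.124,0,-0.187],"yaw": 0.226},
    {"offset": [0.124,0.03,-0.187],"yaw": 0.226},
    {"offset": [0.124,0.06,-0.187],"yaw": 0.226},
    {"offset": [0.124,0.09,-0.187],"yaw": 0.226},
    {"offset": [0.124,0.1,-0.187],"yaw": 0.226},
    {"offset": [0.124,0.1,-0.187],"yaw": 0.226}
  ]
}}

```text
time_s: 3.1
eef_pos: [593.5, 25.2, 146.3]
ee_rot: [0.707, -0.707, 0.012, -0.009]
force: [-0.9, 0.6, 0.4]
grip_width: 0.588
```

```bash
python3 go.py 595 25 92 -0.031
python3 - <<'E'
from rig import ctrl
import cv2
c=ctrl.capture("scene")["img"][120:380,220:480,::-1]; cv2.imwrite("pics/s1.png",cv2.resize(c,None,fx=2.3,fy=2.3))
E
```

```text
t 3.1 pos [593.531  25.237 146.349] hd -0.03085075173258938 F [-0.929  0.648  0.355] grip 50.21914969520507
offset [ 0.002  0.054 -0.   ] yaw 0.00014924826741061908
```

View pics/s1.png

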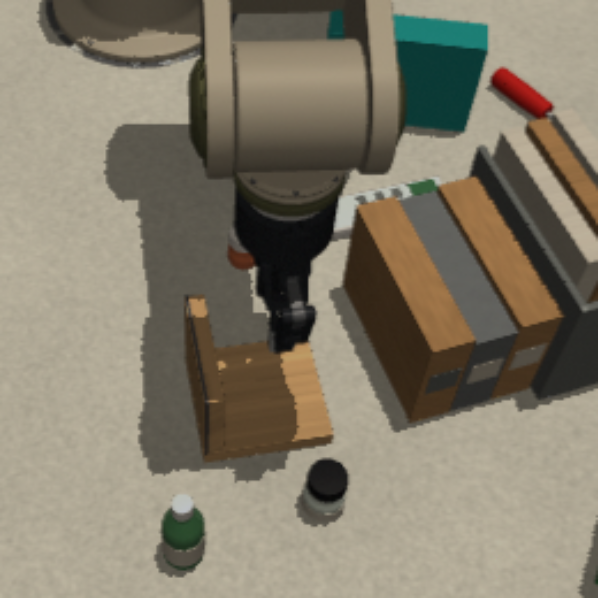

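The gripper (crop 290,330) hangs over the lying upright, between the raised base at (200,350) and the boxes. I'll descend, then push slowly.

>>> {"op": "jog_arm", "data": {
  "targets": [
    {"offset": [0.002,0.02,0],"yaw": 0},
    {"offset": [0.002,0.04,0],"yaw": 0},
    {"offset": [0.002,0.054,0],"yaw": 0},
    {"offset": [0.002,0.054,-0.01],"yaw": 0},
    {"offset": [0.002,0.054,-0.02],"yaw": 0},
    {"offset": [0.002,0.054,-0.027],"yaw": 0},
    {"offset": [0.002,0.054,-0.034],"yaw": 0},
    {"offset": [0.002,0.054,-0.041],"yaw": 0},
    {"offset": [0.002,0.054,-0.048],"yaw": 0},
    {"offset": [0.002,0.054,-0.055],"yaw": 0},
    {"offset": [0.002,0.054,-0.06],"yaw": 0}
  ]
}}

```text
time_s: 4.07
eef_pos: [594.9, -35.8, 95.0]
ee_rot: [0.707, -0.707, 0.011, -0.011]
force: [0.0, 1.5, 0.8]
grip_width: 0.584
```

```bash
python3 go.py
python3 - <<'E'
from rig import ctrl
import cv2
c=ctrl.capture("scene")["img"][120:380,220:480,::-1]; cv2.imwrite("pics/s2.png",cv2.resize(c,None,fx=2.3,fy=2.3))
E
```

```text
t 4.0667 pos [594.899 -35.779  94.995] hd -0.03111395518431033 F [0.013 1.502 0.833] grip 49.86304834796714
```

View pics/s2.png

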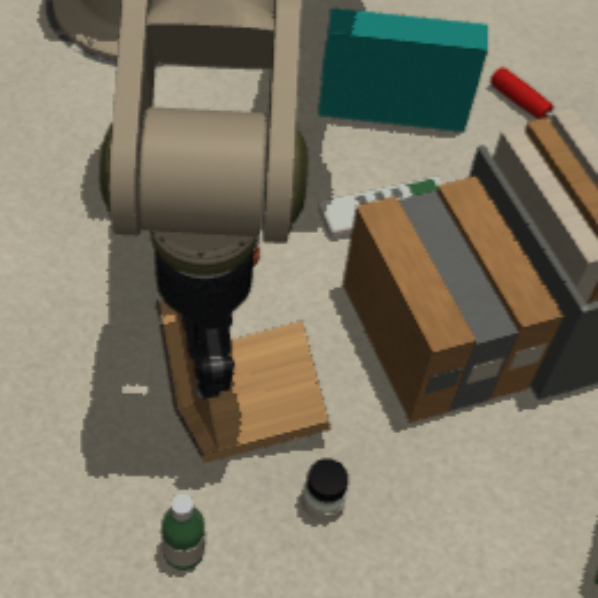

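The bookend is pivoting on its heel, about 15–20° over, with the upright's edge rising at (320,330). I'll keep pushing.

>>> {"op": "jog_arm", "data": {
  "targets": [
    {"offset": [0,0,-0.007],"yaw": 0},
    {"offset": [0,0,-0.014],"yaw": 0},
    {"offset": [0,0,-0.021],"yaw": 0},
    {"offset": [0,0,-0.028],"yaw": 0},
    {"offset": [0,0,-0.035],"yaw": 0},
    {"offset": [0,0,-0.042],"yaw": 0},
    {"offset": [0,0,-0.049],"yaw": 0},
    {"offset": [0,0,-0.056],"yaw": 0},
    {"offset": [0,0,-0.063],"yaw": 0},
    {"offset": [0,0,-0.07],"yaw": 0},
    {"offset": [0,0,-0.076],"yaw": 0},
    {"offset": [0,0,-0.08],"yaw": 0}
  ]
}}

```text
time_s: 5.12
eef_pos: [592.3, -117.2, 94.8]
ee_rot: [0.707, -0.707, 0.011, -0.011]
force: [0.3, 0.5, -0.2]
grip_width: 0.588
```

```bash
python3 go.py
python3 - <<'E'
from rig import ctrl
import cv2
c=ctrl.capture("scene")["img"][120:380,220:480,::-1]; cv2.imwrite("pics/s3.png",cv2.resize(c,None,fx=2.3,fy=2.3))
E
```

```text
t 5.1167 pos [ 592.255 -117.238   94.783] hd -0.03202552781697574 F [ 0.349  0.523 -0.227] grip 50.25254646825585
```

View pics/s3.png

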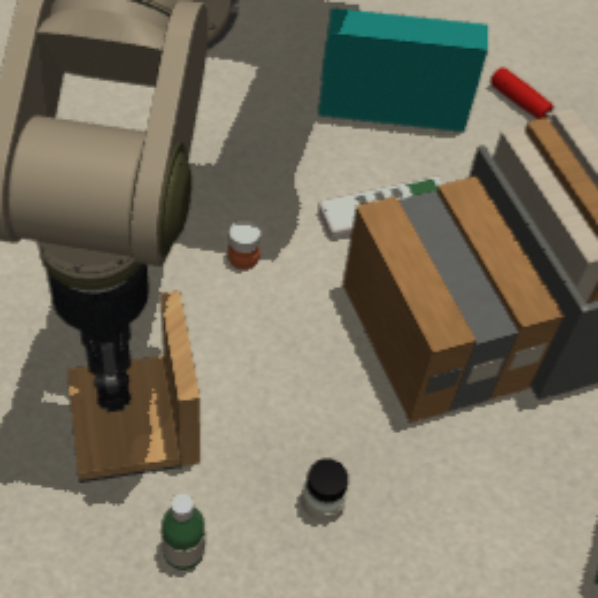

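It stands on its base: upright at crop (180,380), base at (125,420). I'll back off beyond the toe and measure.

>>> {"op": "jog_arm", "data": {
  "targets": [
    {"offset": [0,0,-0.02],"yaw": 0},
    {"offset": [0,0,-0.045],"yaw": 0},
    {"offset": [0,0,-0.07],"yaw": 0},
    {"offset": [0,0,-0.09],"yaw": 0},
    {"offset": [0,0,-0.09],"yaw": 0}
  ]
}}

```text
time_s: 5.58
eef_pos: [589.0, -211.0, 94.8]
ee_rot: [-0.707, 0.707, -0.012, 0.013]
force: [-0.3, 0.5, 0.1]
grip_width: 0.584
```

```bash
python3 go.py
python3 - <<'E'
from rig import ctrl
import cv2
c=ctrl.capture("scene")["img"]; cv2.imwrite("pics/s4f.png",c[:,:,::-1]); c=c[180:360,220:420,::-1]; cv2.imwrite("pics/s4.png",cv2.resize(c,None,fx=3,fy=3,interpolation=cv2.INTER_CUBIC))
c=ctrl.capture("top")["img"]; cv2.imwrite("pics/t4f.png",c[:,:,::-1]); c=c[150:310,240:440,::-1]; cv2.imwrite("pics/t4.png",cv2.resize(c,None,fx=3.6,fy=3.6,interpolation=cv2.INTER_CUBIC))
E
```

```text
t 5.5833 pos [ 589.046 -210.971   94.76 ] hd -0.03546604504517161 F [-0.342  0.464  0.111] grip 49.87047380346445
```

View pics/s4.png

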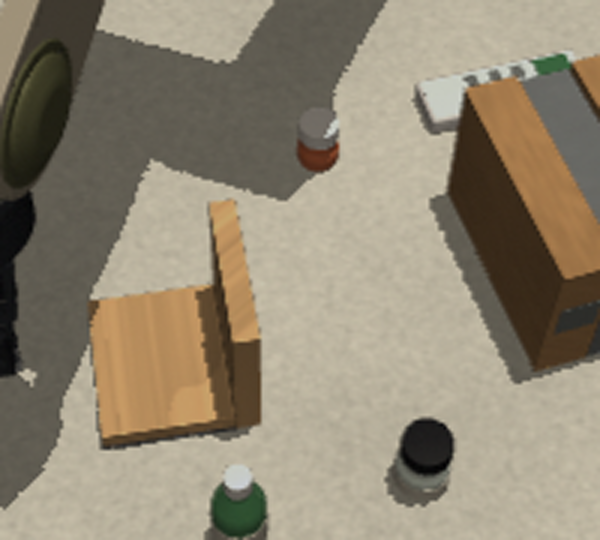

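View pics/t4.png

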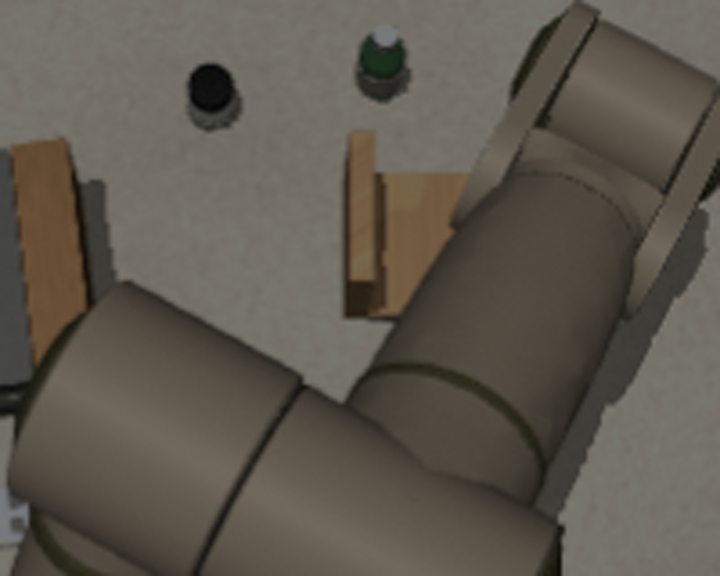

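Run:
```python
from h import *
np.set_printoptions(precision=1,suppress=True)
t=lambda *a:(np.array(a,float)+.5)/3.6-.5+[240,150]; s=lambda *a:(np.array(a,float)+.5)/3-.5+[220,180]
O=[("top",t(349,131),(55,0,120)),("top",t(375,131),(55,-18,120)),("top",t(347,280),(-55,0,120)),("top",t(375,280),(-55,-18,120)),("top",t(345,316),(-55,0,0)),
("scene",s(209,203),(-55,-18,120)),("scene",s(235,201),(-55,0,120)),("scene",s(260,338),(55,0,120)),("scene",s(234,343),(55,-18,120)),("scene",s(260,421),(55,0,0)),("scene",s(91,302),(-55,-110,18)),("scene",s(101,437),(55,-110,18))]
for c in("top","scene","both"):
    q,r=fit([o for o in O if c in(o[0],"both")],[590,-43,0]); print(c,q[:2],round((q[2]+np.pi)%(2*np.pi)-np.pi,4)); print(r.T)
    th=q[2];print("toe",q[:2]+110*np.array([np.sin(th),-np.cos(th)]))
```

```text
top [595.1 -46. ] -0.0303
[[ 0.1 -0.1  0.6 -0.1 -0.6]
 [-0.4 -0.3 -0.   0.1  0.8]]
toe [ 591.8 -155.9]
scene [593.9 -48.1] -0.0303
[[ 0.   0.2  0.4 -0.4  0.5 -1.2  0. ]
 [-0.4 -0.9  0.3  0.   1.5 -0.6  0.2]]
toe [ 590.5 -158.1]
both [594.5 -47.4] -0.0343
[[ 0.8  0.6  1.1  0.5 -0.1  0.5  0.7  0.7 -0.1  0.8 -0.8  0.3]
 [-0.1 -0.   0.2  0.3  1.  -0.2 -0.7  0.5  0.2  1.7 -0.6  0.2]]
toe [ 590.7 -157.4]
```

```bash
python3 go.py 590 -190 20 -0.032
```

```text
t 5.6833 pos [ 589.176 -207.689   94.606] hd -0.03333022737099247 F [0.974 0.235 0.412] grip 49.81194057447581
offset [0.    0.075 0.018] yaw -0.0013302273709924692
```

>>> {"op": "jog_arm", "data": {
  "targets": [
    {"offset": [0,0.02,0.005],"yaw": 0},
    {"offset": [0,0.04,0.01],"yaw": 0},
    {"offset": [0,0.06,0.013],"yaw": 0},
    {"offset": [0,0.07,0.013],"yaw": 0},
    {"offset": [0,0.075,0.013],"yaw": 0},
    {"offset": [0,0.075,0.013],"yaw": 0}
  ]
}}

```text
time_s: 6.18
eef_pos: [589.5, -194.0, 19.1]
ee_rot: [0.707, -0.707, 0.012, -0.011]
force: [0.6, -1.6, 1.3]
grip_width: 0.582
```

```bash
python3 go.py
python3 - <<'E'
from rig import ctrl
import cv2
c=ctrl.capture("scene")["img"][200:350,180:360,::-1]; cv2.imwrite("pics/s5.png",cv2.resize(c,None,fx=3.8,fy=3.8))
E
```

```text
t 6.1833 pos [ 589.517 -194.033   19.112] hd -0.03258587798304243 F [ 0.586 -1.626  1.312] grip 49.740680557602694
```

View pics/s5.png

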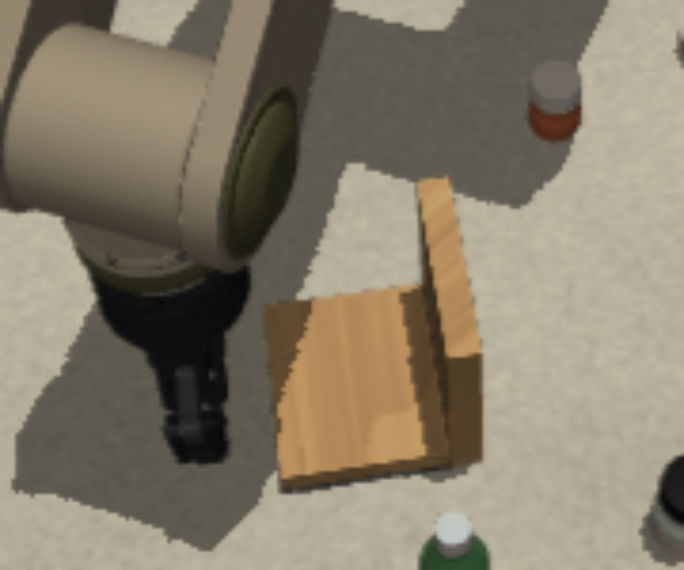

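Fingers are beside the toe, tips not yet touching the desk. I'll lower a little while watching the force.

>>> {"op": "jog_arm", "data": {
  "targets": [
    {"offset": [0,0.002,0],"yaw": 0},
    {"offset": [0,0.004,0],"yaw": 0},
    {"offset": [0,0.004,0],"yaw": 0}
  ]
}}

```text
time_s: 6.48
eef_pos: [590.1, -194.7, 16.4]
ee_rot: [-0.707, 0.707, -0.011, 0.012]
force: [0.6, 0.3, 0.3]
grip_width: 0.586
```

```bash
python3 go.py 590 -172 14 -0.032
```

```text
t 6.4833 pos [ 590.076 -194.661   16.435] hd -0.033046538131291485 F [0.562 0.257 0.261] grip 50.02604404331485
offset [-0.001  0.002  0.023] yaw -0.0010465381312914843
```

>>> {"op": "jog_arm", "data": {
  "targets": [
    {"offset": [0,0.001,0.01],"yaw": 0},
    {"offset": [0,0.001,0.02],"yaw": 0},
    {"offset": [0,0.001,0.029],"yaw": 0},
    {"offset": [-0.001,0.001,0.038],"yaw": -0.008},
    {"offset": [-0.002,0.001,0.047],"yaw": -0.015},
    {"offset": [-0.003,0.001,0.056],"yaw": -0.021},
    {"offset": [-0.004,0.001,0.065],"yaw": -0.028},
    {"offset": [-0.005,0.001,0.074],"yaw": -0.035},
    {"offset": [-0.006,0.001,0.082],"yaw": -0.041},
    {"offset": [-0.007,0.001,0.09],"yaw": -0.046},
    {"offset": [-0.008,0.001,0.098],"yaw": -0.052},
    {"offset": [-0.009,0.001,0.104],"yaw": -0.056}
  ]
}}

```text
time_s: 7.48
eef_pos: [584.6, -89.6, 15.6]
ee_rot: [-0.707, 0.707, 0.009, -0.008]
force: [0.1, -4.6, 0.7]
grip_width: 0.581
```

```bash
python3 go.py
python3 - <<'E'
from rig import ctrl
import cv2
c=ctrl.capture("scene")["img"][180:360,220:420,::-1]; cv2.imwrite("pics/s6.png",cv2.resize(c,None,fx=3,fy=3,interpolation=cv2.INTER_CUBIC))
c=ctrl.capture("top")["img"][150:310,240:440,::-1]; cv2.imwrite("pics/t6.png",cv2.resize(c,None,fx=3.6,fy=3.6,interpolation=cv2.INTER_CUBIC))
E
```

```text
t 7.4833 pos [584.615 -89.597  15.587] hd 0.023738489702633897 F [ 0.111 -4.573  0.658] grip 49.657763340506555
```

View pics/s6.png

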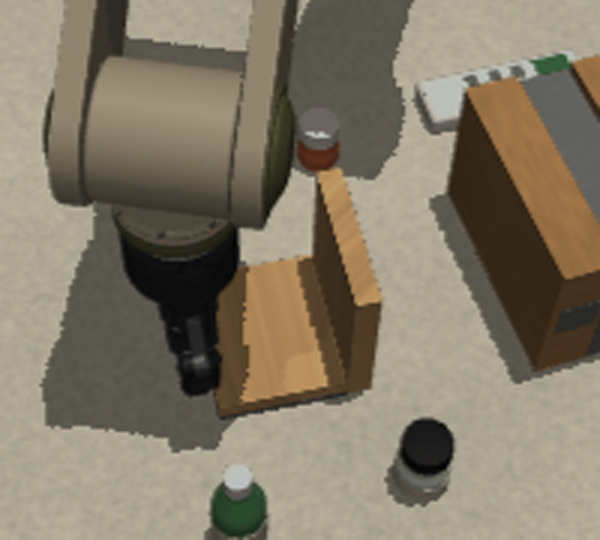

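View pics/t6.png

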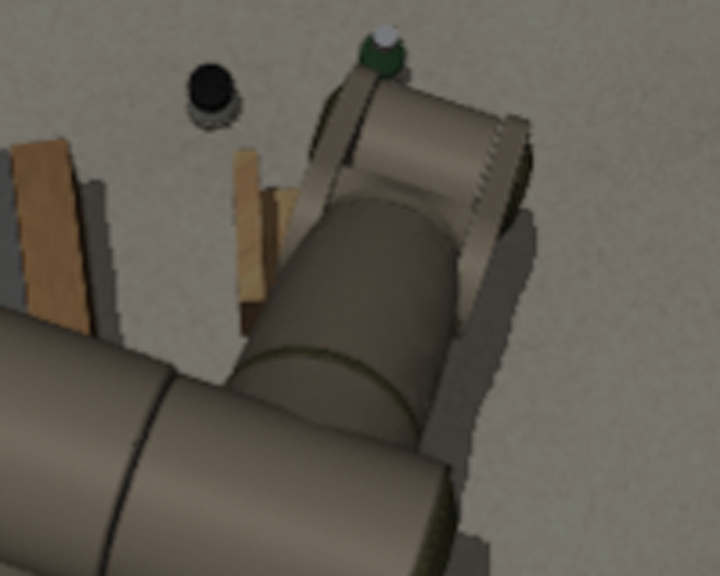

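Run:
```python
from h import *
np.set_printoptions(precision=1,suppress=True)
t=lambda *a:(np.array(a,float)+.5)/3.6-.5+[240,150]; s=lambda *a:(np.array(a,float)+.5)/3-.5+[220,180]
O=[("top",t(233,150),(55,0,120)),("top",t(258,150),(55,-18,120)),("top",t(239,302),(-55,0,120)),("top",t(266,301),(-55,-18,120)),("top",t(242,334),(-55,0,0)),
("scene",s(314,175),(-55,-18,120)),("scene",s(340,170),(-55,0,120)),("scene",s(381,300),(55,0,120)),("scene",s(355,305),(55,-18,120)),("scene",s(369,390),(55,0,0)),("scene",s(217,414),(55,-110,0))]
for c in("top","scene","both"):
    q,r=fit([o for o in O if c in(o[0],"both")],[590,43,0]); print(c,q[:2],round((q[2]+np.pi)%(2*np.pi)-np.pi,4)); print(r.T)
    th=q[2];print("toe",q[:2]+110*np.array([np.sin(th),-np.cos(th)]))
    d=q[:2]-[562,142];print("row x,y",d@[np.cos(.105),np.sin(.105)],d@[-np.sin(.105),np.cos(.105)])
```

```text
top [581.4  33.7] 0.0277
[[-0.   0.1  0.2 -0.1 -0.1]
 [ 0.  -0.3 -0.2 -0.3  1.2]]
toe [584.4 -76.3]
row x,y 7.89820430353975 -109.72456407935213
scene [581.2  29.8] 0.0148
[[ 0.3  0.1 -0.  -0.5  0.1 -0. ]
 [-1.3 -1.1  0.3  0.3 -0.1  1.6]]
toe [582.8 -80.2]
row x,y 7.286495434261817 -113.6323768168558
both [581.3  31.1] 0.0046
[[ 1.5  1.6  0.7  0.4  0.4  1.2  1.1  0.4 -0.1  0.5  0.2]
 [ 0.  -0.1 -0.2 -0.1  1.3 -1.5 -1.2  0.3  0.2 -0.1  1.1]]
toe [581.8 -78.9]
row x,y 7.55245406840709 -112.32009866420086
```

The bookend follows the tool squarely: row frame x≈+7.5, y≈-112 mm. I'll continue to about 12 mm short.

>>> {"op": "jog_arm", "data": {
  "targets": [
    {"offset": [-0.0005,0,0.008],"yaw": -0.007},
    {"offset": [-0.001,0,0.017],"yaw": -0.014},
    {"offset": [-0.0015,0,0.026],"yaw": -0.021},
    {"offset": [-0.002,0,0.035],"yaw": -0.028},
    {"offset": [-0.003,0,0.044],"yaw": -0.035},
    {"offset": [-0.003,0,0.053],"yaw": -0.042},
    {"offset": [-0.004,0,0.062],"yaw": -0.049},
    {"offset": [-0.0045,0,0.071],"yaw": -0.056},
    {"offset": [-0.005,0,0.08],"yaw": -0.063},
    {"offset": [-0.0055,0,0.088],"yaw": -0.07},
    {"offset": [-0.006,0,0.094],"yaw": -0.077},
    {"offset": [-0.006,0,0.098],"yaw": -0.081}
  ]
}}

```text
time_s: 8.58
eef_pos: [575.7, 9.7, 15.3]
ee_rot: [0.706, -0.706, -0.038, 0.038]
force: [0.4, -4.0, 0.3]
grip_width: 0.588
```

```bash
python3 go.py
python3 - <<'E'
from rig import ctrl
import cv2
c=ctrl.capture("scene")["img"][180:360,260:460,::-1]; cv2.imwrite("pics/s7.png",cv2.resize(c,None,fx=3,fy=3,interpolation=cv2.INTER_CUBIC))
c=ctrl.capture("top")["img"][150:310,200:400,::-1]; cv2.imwrite("pics/t7.png",cv2.resize(c,None,fx=3.6,fy=3.6,interpolation=cv2.INTER_CUBIC))
E
```

```text
t 8.5833 pos [575.685   9.694  15.335] hd 0.10626939427668035 F [ 0.396 -3.988  0.293] grip 50.25502900013558
```

View pics/s7.png

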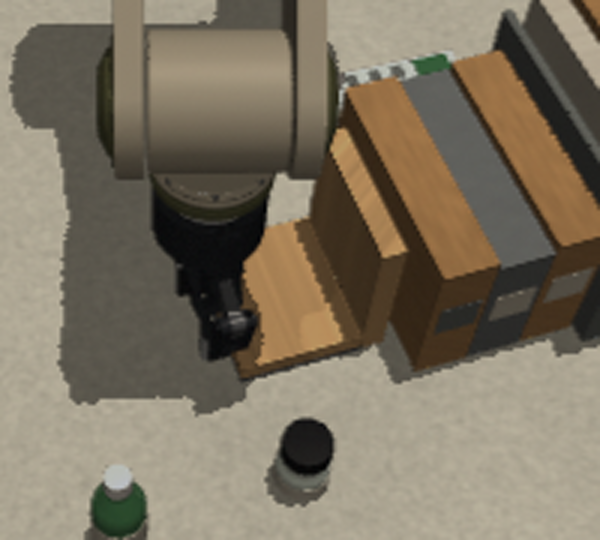

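View pics/t7.png

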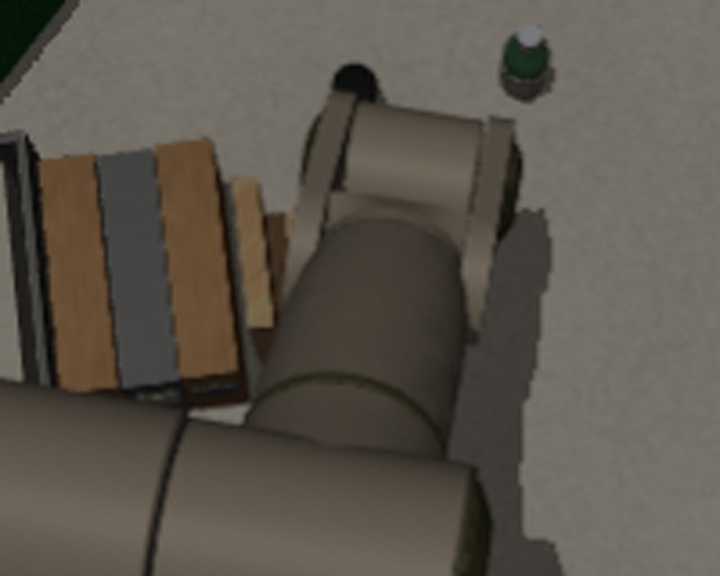

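The upright is parallel to the end face with a gap of around 12 mm, and it is centred. I'll close the gap in small steps, watching the force.

>>> {"op": "jog_arm", "data": {
  "targets": [
    {"offset": [0,0,0.003],"yaw": 0},
    {"offset": [0,0,0.006],"yaw": 0},
    {"offset": [0,0,0.009],"yaw": 0},
    {"offset": [0,0,0.01],"yaw": 0}
  ]
}}

```text
time_s: 9.02
eef_pos: [574.6, 19.9, 15.3]
ee_rot: [0.707, -0.706, -0.037, 0.037]
force: [-0.5, -3.0, -0.2]
grip_width: 0.585
```

>>> {"op": "jog_arm", "data": {
  "targets": [
    {"offset": [0,0,0.001],"yaw": 0},
    {"offset": [0,0,0.002],"yaw": 0}
  ]
}}

```text
time_s: 9.18
eef_pos: [574.4, 21.5, 15.3]
ee_rot: [0.706, -0.706, -0.037, 0.038]
force: [0.4, -6.1, -1.4]
grip_width: 0.583
```

>>> {"op": "jog_arm", "data": {
  "targets": [
    {"offset": [0,0,0.001],"yaw": 0},
    {"offset": [0,0,0.002],"yaw": 0}
  ]
}}

```text
time_s: 9.35
eef_pos: [574.4, 22.7, 15.4]
ee_rot: [-0.706, 0.706, 0.038, -0.038]
force: [1.0, -8.7, -0.9]
grip_width: 0.582
```

>>> {"op": "jog_arm", "data": {
  "targets": [
    {"offset": [0,0,0.001],"yaw": 0},
    {"offset": [0,0,0.001],"yaw": 0}
  ]
}}

```text
time_s: 9.52
eef_pos: [574.3, 22.8, 15.4]
ee_rot: [-0.705, 0.707, 0.038, -0.038]
force: [-0.6, -8.1, -1.3]
grip_width: 0.588
```

```bash
python3 go.py
python3 - <<'E'
from rig import ctrl
import cv2
c=ctrl.capture("scene")["img"][190:330,310:470,::-1]; cv2.imwrite("pics/s8.png",cv2.resize(c,None,fx=4,fy=4,interpolation=cv2.INTER_CUBIC))
E
```

```text
t 9.5167 pos [574.326  22.83   15.35 ] hd 0.10696135022744828 F [-0.645 -8.121 -1.282] grip 50.194536636993945
```

View pics/s8.png

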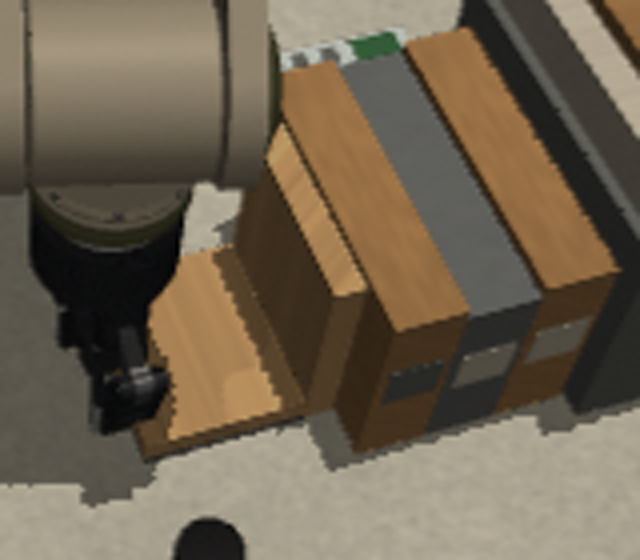

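>>> {"op": "jog_arm", "data": {
  "targets": [
    {"offset": [0,0,0.001],"yaw": 0},
    {"offset": [0,0,0.002],"yaw": 0},
    {"offset": [0,0,0.002],"yaw": 0}
  ]
}}

```text
time_s: 9.82
eef_pos: [574.4, 23.4, 15.4]
ee_rot: [-0.705, 0.708, 0.038, -0.038]
force: [1.1, -11.5, -0.8]
grip_width: 0.582
```

>>> {"op": "jog_arm", "data": {
  "targets": [
    {"offset": [0,0,0.001],"yaw": 0},
    {"offset": [0,0,0.002],"yaw": 0},
    {"offset": [0,0,0.002],"yaw": 0}
  ]
}}

```text
time_s: 10.07
eef_pos: [574.5, 23.6, 15.4]
ee_rot: [-0.703, 0.709, 0.038, -0.038]
force: [1.1, -13.9, -2.2]
grip_width: 0.587
```

Firm contact: the force has reached 14 N and the tool no longer advances. I'll back straight off, then rise.

>>> {"op": "jog_arm", "data": {
  "targets": [
    {"offset": [0,0,-0.005],"yaw": 0},
    {"offset": [0,0,-0.015],"yaw": 0},
    {"offset": [0,0,-0.035],"yaw": 0},
    {"offset": [0,0,-0.06],"yaw": 0},
    {"offset": [0,0,-0.09],"yaw": 0},
    {"offset": [0,-0.03,-0.12],"yaw": 0},
    {"offset": [0,-0.06,-0.15],"yaw": 0},
    {"offset": [0,-0.1,-0.18],"yaw": 0},
    {"offset": [0,-0.13,-0.21],"yaw": 0},
    {"offset": [0,-0.16,-0.24],"yaw": 0},
    {"offset": [0,-0.16,-0.27],"yaw": 0},
    {"offset": [0,-0.16,-0.28],"yaw": 0}
  ]
}}

```text
time_s: 11.07
eef_pos: [604.8, -258.9, 180.6]
ee_rot: [-0.702, 0.71, 0.039, -0.035]
force: [-0.1, -1.2, -0.5]
grip_width: 0.582
```

```bash
python3 go.py
python3 - <<'E'
from rig import ctrl
import cv2
c=ctrl.capture("scene")["img"]; cv2.imwrite("pics/s9f.png",c[:,:,::-1]); c=c[180:330,300:460,::-1]; cv2.imwrite("pics/s9.png",cv2.resize(c,None,fx=4,fy=4,interpolation=cv2.INTER_CUBIC))
c=ctrl.capture("top")["img"]; cv2.imwrite("pics/t9f.png",c[:,:,::-1]); c=c[150:310,200:400,::-1]; cv2.imwrite("pics/t9.png",cv2.resize(c,None,fx=3.6,fy=3.6,interpolation=cv2.INTER_CUBIC))
E
```

```text
t 11.0667 pos [ 604.779 -258.907  180.584] hd 0.1044384049825667 F [-0.056 -1.218 -0.469] grip 49.725595744398625
```

View pics/s9.png

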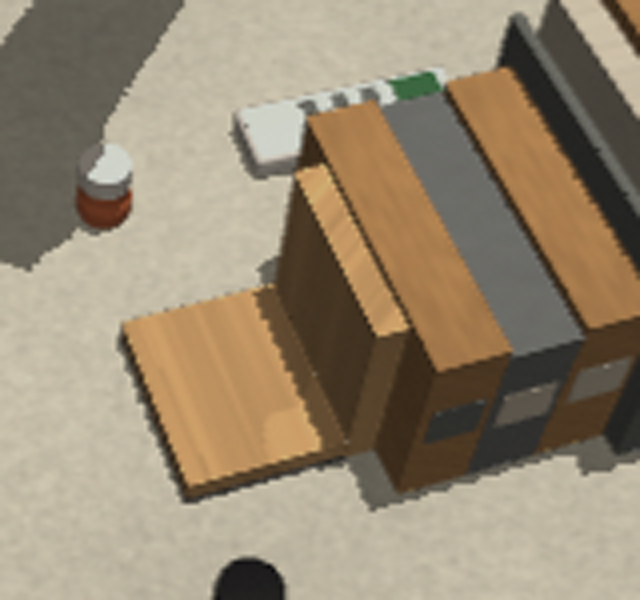

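View pics/t9.png

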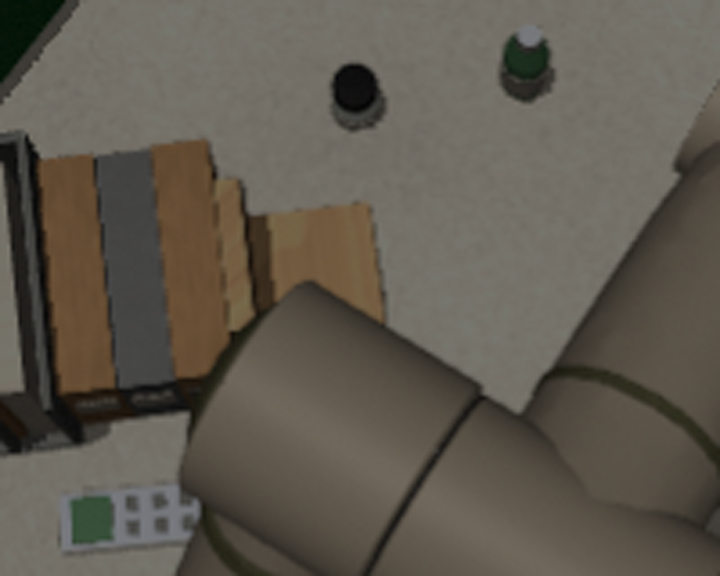

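View pics/s9f.png

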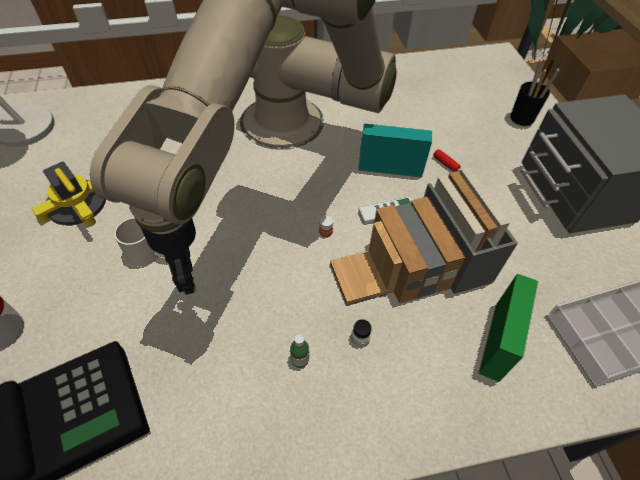

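Run:
```python
from h import *
from rig import ctrl
np.set_printoptions(precision=1,suppress=True)
t=lambda *a:(np.array(a,float)+.5)/3.6-.5+[200,150]; s=lambda *a:(np.array(a,float)+.5)/4-.5+[300,180]
O=[("top",t(243,180),(55,-18,120)),("top",t(370,203),(55,-110,18)),
("scene",s(298,173),(-55,-18,120)),("scene",s(324,163),(-55,0,120)),("scene",s(411,326),(55,0,120)),("scene",s(376,336),(55,-18,120)),("scene",s(122,326),(-55,-110,18)),("scene",s(186,489),(55,-110,18))]
R=[("top",t(208,139),(85,0,125)),("scene",s(306,117),(-85,0,125)),("scene",s(436,373),(85,0,125)),("scene",s(400,492),(85,0,0))]
P={}
for c in("scene","both"):
  for n,S in(("be",O),("row",R)):
    P[n],r=fit([o for o in S if c in(o[0],"both")],[570,140,0.1]); print(c,n,P[n][:2],round(P[n][2],3),abs(r).max())
  b,w=P["be"],P["row"];d=b[:2]-w[:2];print("rel",d@[np.cos(w[2]),np.sin(w[2])],d@[-np.sin(w[2]),np.cos(w[2])])
for n in("jar","paint","glue","remote","screwdriver","mug"): print(n,[(round(e["score"],2),[int(v) for v in e["box"]]) for e in ctrl.boxes_of("scene",n)[:2]])
```

```text
scene be [561.7 142.9] 0.112 1.1693964081469517
scene row [561.2 143.5] 0.11 1.0798860741367093
rel 0.3536172899907841 -0.6197849148499238
both be [561.2 143. ] 0.113 1.1807055807622078
both row [561.1 143.8] 0.114 0.9903773778934806
rel -0.005330592259279758 -0.7756366736459454
jar [(0.95, [349, 319, 369, 347]), (0.36, [360, 196, 409, 226])]
paint [(0.71, [322, 217, 332, 239])]
glue [(0.88, [287, 335, 309, 368]), (0.64, [374, 205, 426, 305])]
remote [(0.76, [361, 196, 412, 226])]
screwdriver [(0.52, [432, 149, 459, 171])]
mug [(0.57, [113, 217, 164, 267])]
```

```bash
python3 -c "
from rig import ctrl
s=ctrl.sense();print(s['force'],abs(s['dq']).max())
print(ctrl.finish_job())"
```

```text
[ 0.98915731 -0.30294796  0.39188512] 0.007395690188261706
the job is handed in; nothing more can be done
None
```

The bookend is back on its base and standing flat against the end box, and the job is handed in at about 11 s of the 58 s allowed. The hand-in gives no verdict, so this rests on my own checks.

I tipped it over its heel with a level push at about 80 mm height. Then I slid it along the desk, pushing low on the toe with two spread fingers and turning it to line up with the row. I pressed it home to about 14 N, where it stopped moving, then backed the arm off.

- **Position:** the last picture fit puts the bookend within 1 mm of the middle of the end face. The gap to the face is about 0.7 mm, and it is square to within about 0.002 rad. The calibration is only good to about 2 mm.
- **Boxes and bystanders:** the three boxes stand in their row. The jar, paint, glue, remote and mug were found in the scene picture within a few pixels of where they started. The screwdriver's detection at the start was actually the remote, so I only checked it by eye against the first picture, and it looks unmoved.
- **Robot:** the arm was clear of everything and at rest when I handed in.
- **Disagreements:** on the way, the top and scene cameras differed by 2–4 mm in y, within what the calibration and my corner picking explain. In the last top picture the arm hid part of the bookend, so that check relies mostly on the scene camera.

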